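Feel along a tea scoop for splinters

ROBOT

A 7-joint arm with a two-finger parallel gripper is mounted at the origin on the work surface. World frame = base frame: x ahead of the robot, y to its left, z up, the work surface at z = 0. Lengths are in m, angles in rad, forces in N, time in s.
With the tool pointing down it reaches from about 0.4 to 0.85 m from the base axis. Payload 4.5 kg.
Tool frame: the origin (TCP) lies midway between the tips of the shut fingers; the grasp point (between the pads) lies 19 mm behind it; z points along the fingers, y is the direction in which the jaws open and shut (so a half turn about z gives the same grasp; the last joint's range is limited). The gripper opens to 88 mm and grips with 3 to 60 N. Pads are 18 mm wide; open, the fingers measure 123 mm over their backs; the gripper's body (75 mm by 187 mm) begins 45 mm behind the grasp point.
Start: joints at [1.303, 0.689, -0.195, 1.565, 0.157, 0.902, -0.215], TCP at [0.186, -0.597, 0.205] pointing down, gripper open.
Joint ranges: [-3.01, 3.01], [-0.46, 2.08], [-1.47, 1.51], [0.13, 2.56], [-1, 4.14], [0.04, 2.09], [-2.66, 2.66]. Speed limits (rad/s): [2.57, 2.57, 3.14, 3.14, 3.14, 3.14, 3.14].

INTERFACE

Orientations are given as a unit quaternion [x, y, z, w].
In Python, from plant import get_state, snapshot, finish_job, regions_of gives the robot as it stands.
- The arm moves only by the tool send_rows, never from a script. Its argument "series" is a list of rows, each an object of numbers: "grip": the opening, from 0 (shut) to 1 (fully open); "dx", "dy", "dz": the shift along the tool's x, y, z in mm; "turn": the turn about the tool's z in rad. A call has 1 to 20 rows; each row shifts and turns the commanded pose from where the row before left it, along the tool's axes as they then stand; what a row does not reach is not made up. A row lasts 1/10 s, in which the tool goes at most 50 mm and 8.59 degrees, less where a joint would pass 70% of its speed; a pose out of reach is approached as far as the arm can. A call is refused whole if a number of a shift passes 50 or a number of a turn 0.15, either way. A call with a gripper value outside its range is refused whole. The fingers move at their own pace and stop on an object; "force" is the grip in N (left out, the last holds). Time passes only in rows, so rows that do not move let the fingers close. It gives the time, the measured TCP pose, the force and the opening at its end, in the units of the state.
- get_state(): the state, without advancing time (a new reading comes with each control period).
- snapshot(name): name is "side" or "top" or "wrist"; returns a dict with "img" (480x640x3 uint8, red, green, blue), "depth" (480x640 float32, m along the optical axis (not along the pixel's ray), 0 where there is no reading), "fov_y" (degrees; the focal length in pixels is half the picture's height over the tangent of half this angle, whatever the lens; pixels are square), "cx", "cy" (the principal point, pixels), "R" (3x3) and "t" (3): a world point X has camera coordinates R X + t. Camera axes: x right, y down, z forward; pixel columns grow to the right and rows downward; lengths in m; the calibration is good to about 2 mm. A picture is of the moment at which its call begins.
- finish_job(): hands the job in, once; it reports no verdict.
Trained networks look in a picture, given as the dict that the camera call returned (one of the last four; its "shot" number tells which), for a name from the list of things; names that differ only in an ending like _2 or _b are one class to them, and where a whole thing is asked for, a point or a joint stands for the part that bears it (a point fixed in the world has none). Each returns a list of dicts, best first, with "score" (0 to 1); they miss things now and then, are a little off and sometimes report something else, mostly with a low value. They report only what shows in the picture. A call takes as long as a camera call.
- regions_of(picture, target): "pixels" (480x640 bool, what is visible of it) and "extent" ([left, top, right, bottom] in pixels, round what is visible of it).
The state is a dict: "clock": time; "q": joint angles; "qd": joint speeds; "joint_torque": joint torques, N m; "tool_pos": TCP position; "eef_rot": TCP orientation; "contact_force": force on the tool from outside, world axes, zero at the start; "moment": the same for the moment, N m; "opening": opening from 0.0 (shut) to 1.0 (fully open).
Only numpy, scipy, OpenCV 4.12 (cv2) and the standard library are available. Lean on these libraries where they do the work, as an engineer would, in place of code of your own. Each camera call takes 0.05 s, during which the arm holds its last target.

TASK

One of the two vises holds a freshly scraped bamboo tea scoop, the slim strip with the curled-down tip. Feel its upward face for splinters: touch it with the fingertips close in front of the jaws and run them along it in one light stroke, without lifting off on the way, over the node and down the curl of the tip, never bending the tip down by more than a finger's width, then take the hand away. Do not pinch the scoop or pry it up, do not touch the other vise or its blank, and leave everything else where it lies.

Things in the scene. Friction and masses are not known exactly. Their poses are not given: they have to be found in the camera images.
- scoop_at_jaws (a point): Middle of the clamped scoop's upward face at the front of the jaws. The scoop is a bamboo strip 9 to 11 mm wide, 3 mm thick, clamped by its butt, underside up; it stands out level and free for 165 mm, then a curled-down tip of 21 mm. Its face is 87 mm above the table; the jaws rise 7 mm above it on both sides of the butt. Axes: -x along the stem to the tip, z up
- scoop_at_bend (a point): Point on the middle of the upward face, 165 mm from the jaws, where the curled tip begins (same axes)
- scoop_tip (a point): Upper face at the very end of the curled tip: 21 mm past the bend (along -x) and 10 mm below the straight face (same axes). From the bend the face slopes down by 0.2, 0.45 and 0.7 rad in three pieces of 8 mm
- scoop (a joint): Springy bending of the scoop at the jaws, modelled as a sprung hinge 8 mm behind the jaw fronts: 0 at rest, positive = bent down (rad). Stiffness 4 N m per rad: pressing down is about 1.2 N per mm at 50 mm from the jaws and about 0.13 N per mm at the bend. It springs back when let go.
- vise: Cast bench vise, fixed, that holds the scoop: foot 100 x 85 mm, 94 mm high to the jaw tops. Origin: underside centre; the scoop leaves the jaws 25 mm from the centre towards -x. A screw with a tommy bar sticks out to y = +88 mm at 49 mm height. Stands left or right, turned up to 0.3 rad.
- vise2: Second vise like the first, fixed, holding a plain straight bamboo blank (20 mm wide, 5 mm thick, no curled tip, 165 mm out of the jaws towards -x, face 87 mm above the table). Not part of the job.
- finished_scoop1: finished bamboo tea scoop lying loose on the table, 180 x 9 mm, 4 mm thick with an upturned tip; bystander. Origin: underside centre
- finished_scoop2: second finished scoop, the same; bystander
- sanding_block: cork block with abrasive sole, 85 x 45 x 25 mm; bystander. Origin: underside centre
- knife: carving knife with a wooden handle, lying, 190 mm long, 12 mm high; bystander
- copper_cup: open copper cup, 58 mm across, 68 mm high; bystander. Origin: underside centre
- bench_brush: wooden hand brush, lying, 190 mm long, 22 mm high; bystander
- offcut: flat bamboo offcut 60 x 22 x 6 mm; bystander

How it is judged:
On the way, in this order (a step that is already met when the one before it is completed fails the run):
1. the fingertips touch the scoop close in front of the jaws (first 50 mm) (contact force between the fingers and scoop_c1 above 0.08 N), for 0.06 s.
2. they touch the stem 50 to 90 mm out (contact force between the fingers and scoop_c2 above 0.08 N), for 0.06 s.
3. they touch the stem 90 to 130 mm out, at the node (contact force between the fingers and scoop_c3 above 0.08 N), for 0.06 s.
4. they touch the stem 130 to 165 mm out (contact force between the fingers and scoop_c4 above 0.08 N), for 0.06 s.
5. they touch the sloping outer part of the curled tip (its last 15 mm) ((contact force between the fingers and scoop_c6 above 0.08 N or contact force between the fingers and scoop_c7 above 0.08 N)), for 0.06 s.
At the end, for the whole second after the job is handed in: After the fingertips have touched all five parts of the scoop in order from the jaws to the curled tip (more than 0.08 N each), the hand is clear, the scoop stands still and unbent (within 0.02 rad) and every loose thing lies within 15 mm of where it was (value of joint scoop between -0.02 and 0.02 rad and velocity of joint scoop between -0.05 and 0.05 rad/s and distance of each of finished_scoop1, finished_scoop2, sanding_block, knife, copper_cup, bench_brush, offcut from where it was at the start of the episode below 0.015 m).
It fails at once if the scoop or its vise is pressed or pinched with more than 12 N (contact force between the fingers and vise above 12 N).
It fails at once if the scoop is bent down by more than 0.08 rad (15 mm at its tip) or pried up by more than 0.04 rad (7 mm) (value of joint scoop above 0.08 rad or value of joint scoop below -0.04 rad).
It fails at once if the fingertips lift off in mid-stroke: grasp point 65 to 150 mm from the jaws, within 15 mm of the stem's line and less than 31 mm above its face, and no touch (x of the grasp point in the frame of scoop_at_jaws between -0.15 and -0.065 m and y of the grasp point in the frame of scoop_at_jaws between -0.015 and 0.015 m and z of the grasp point in the frame of scoop_at_jaws below 0.031 m and contact force between the fingers and vise below 0.01 N).
It fails at once if the other vise or its blank is touched (contact force between any of the fingers, the arm and vise2 above 0.5 N).
It fails at once if a loose thing is moved by more than 15 mm (distance of any of finished_scoop1, finished_scoop2, sanding_block, knife, copper_cup, bench_brush, offcut from where it was at the start of the episode above 0.015 m).
It also fails if it takes over 48 s, if anything falls off the work surface, if the arm or the gripper's body presses on something with over 40 N, if the wrist force passes 120 N, or if a joint passes its speed limit or range.

## Working session

There is one attempt and no reset: what is moved stays moved. The work goes in short steps, Python scripts to look and compute and a tool call to move; the robot and the scene stay as the last step left them, time stands still between calls to the robot, and variables do not carry over. Pictures are saved under pics/ and viewed, and the job is handed in when it is done.

Besides the shell and the picture viewer there is one more tool, called after "Request:" as name(argument=value, ...), one argument or row to a line, values as JSON. send_rows: Moves the arm, as the interface text tells. Its arguments: {"type":"object","properties":{"series":{"type":"array","items":{"type":"object","properties":{"grip":{"type":"number"},"dx":{"type":"number"},"dy":{"type":"number"},"dz":{"type":"number"},"turn":{"type":"number"}}}},"force":{"type":"number"}},"required":["series"]}

```bash
mkdir -p pics; ls; cat > h.py <<'E'
import numpy as np, cv2
from plant import get_state, snapshot, finish_job, regions_of
def save(p,n): cv2.imwrite('pics/'+n,cv2.cvtColor(p['img'],cv2.COLOR_RGB2BGR))
def pts(p,mask=None):
    f=240/np.tan(np.radians(p['fov_y'])/2)
    v,u=np.mgrid[0:480,0:640]; z=p['depth']
    X=np.stack([(u-p['cx'])/f*z,(v-p['cy'])/f*z,z],-1)
    W=(X-p['t'])@np.asarray(p['R'])
    return W
E
python3 - <<'E'
from h import *
s=get_state();print(s)
for n in('top','side'):
    p=snapshot(n);save(p,n+'1.png');np.savez('/tmp/'+n,**{k:p[k] for k in p})
    print(n,p['shot'],p['fov_y'],p['cx'],p['cy'],p['R'],p['t'])
    for t in('scoop','vise','vise2','scoop_tip'):
        try:
            r=regions_of(p,t); print(t,[(round(x['score'],2),x['extent'],int(x['pixels'].sum())) for x in r])
        except Exception as e: print(t,e)
E
```

```text
pics
{'clock': 0.0, 'q': array([ 1.30278485,  0.68995601, -0.19450845,  1.56634199,  0.15730022,
        0.90246149, -0.2150739 ]), 'qd': array([-0.00066018, -0.00063302, -0.00097885, -0.00125829, -0.0015247 ,
        0.00129575, -0.00028888]), 'joint_torque': array([-7.01254685e-04, -5.27560902e+01, -1.26676161e+00, -1.53426522e+01,
       -5.25024394e-02,  6.58332006e-03,  1.99892852e-04]), 'tool_pos': array([ 0.18552753, -0.59611897,  0.20452792]), 'eef_rot': array([ 9.88626954e-01,  1.50386029e-01, -1.97582987e-04, -8.65732846e-04]), 'contact_force': array([-0.26516628, -0.08823099,  0.43618332]), 'moment': array([ 0.08744102, -0.01206364,  0.02565378]), 'opening': 1.00546497659682}
top 1 45.632365499995885 324.12225270158086 246.68168311189422 [[-0.0061055  -0.99996682  0.00539267]
 [-0.98270011  0.00500166 -0.18513639]
 [ 0.18510327 -0.00642973 -0.98269804]] [-2.94788858e-05  5.64148918e-01  1.06884437e+00]
scoop [(0.97, [218.6, 169.4, 249.9, 296.6], 705)]
vise [(0.77, [352.8, 159.9, 417.5, 288.7], 3044)]
vise2 [(0.77, [352.8, 159.9, 417.5, 288.7], 3044)]
scoop_tip [(0.56, [219.6, 177.5, 251.5, 293.9], 526)]
side 2 48.84638451072756 315.2156780614409 228.76149989985177 [[-0.95363576 -0.30037161  0.01886081]
 [-0.23199725  0.69374379 -0.68183343]
 [ 0.19171884 -0.6545964  -0.73126427]] [0.53201029 0.18139323 0.96585592]
scoop [(0.92, [200.3, 282.5, 338.4, 298.5], 726)]
vise [(0.94, [243.5, 148.1, 366.8, 210.1], 2897), (0.81, [185.3, 268.7, 342.7, 342.8], 3916), (0.39, [335.2, 383.9, 368.2, 477.1], 1458)]
vise2 [(0.94, [243.5, 148.1, 366.8, 210.1], 2897), (0.81, [185.3, 268.7, 342.7, 342.8], 3916), (0.39, [335.2, 383.9, 368.2, 477.1], 1458)]
scoop_tip [(0.66, [197.5, 281.5, 339.6, 301.1], 742)]
```

View pics/top1.png

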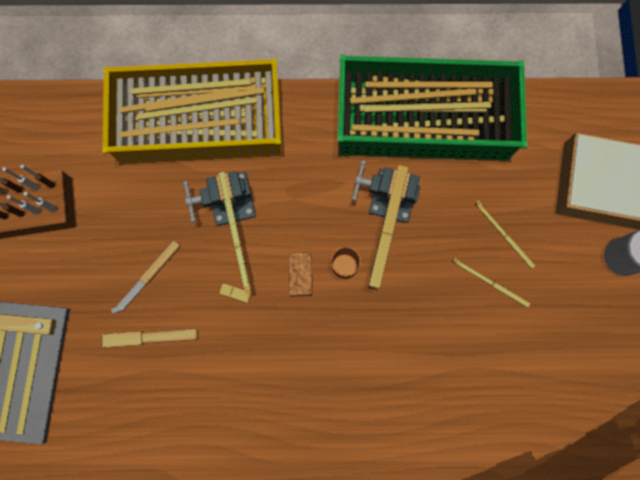

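View pics/side1.png

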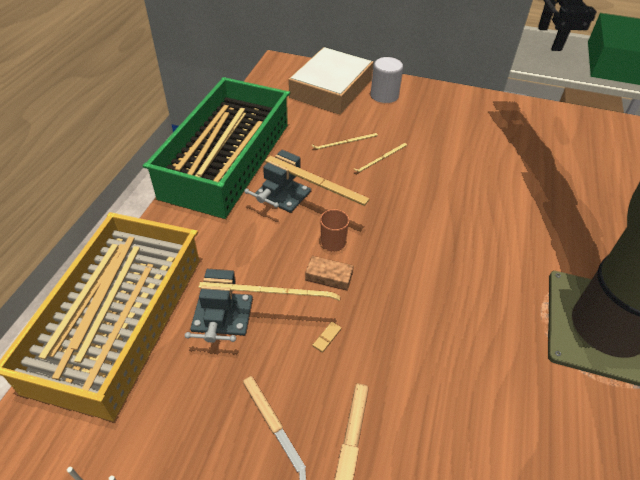

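The scoop is clamped in the left vise: in the top view from about (227,205) to its tip at (247,290), and in the side view from (235,288) to (339,297). The wider blank on the right, ending at (376,285), is vise2. The cork block, cup and offcut lie near the scoop's tip.

```bash
python3 - <<'E'
from h import *
for n in('top','side'):
    p=snapshot(n); W=pts(p)
    r=regions_of(p,'scoop')[0]; m=r['pixels']&(p['depth']>0)
    P=W[m]; P=P[(P[:,2]>.07)&(P[:,2]<.1)]
    c=np.median(P,0)
    f=cv2.fitLine(P[:,:2].astype(np.float32),cv2.DIST_HUBER,0,.01,.01).ravel()
    d=f[:2]*np.sign(-f[0]); 
    s=(P[:,:2]-f[2:])@d; l=(P[:,:2]-f[2:])@np.array([-d[1],d[0]])
    print(n,len(P),'dir(-x)',d,'yaw',np.arctan2(-d[1],-d[0]),'pt',f[2:])
    print(' s',s.min(),s.max(),'tip',f[2:]+d*s.max(),'butt',f[2:]+d*s.min())
    for a in np.arange(-.12,.14,.02):
        k=(s>=a)&(s<a+.02)
        if k.sum(): print(round(a,2),k.sum(),np.median(P[k,2]).round(4),np.ptp(l[k]).round(4),np.median(l[k]).round(4))
    # vise region: points above 0.09 near
    q=W[(W[...,2]>.089)&(W[...,2]<.1)&(p['depth']>0)]
    q=q[(np.abs(q[:,0]-f[2])<.25)&(np.abs(q[:,1]-f[3])<.08)]
    if len(q):
        sq=(q[:,:2]-f[2:])@d; lq=(q[:,:2]-f[2:])@np.array([-d[1],d[0]])
        print('jaw pts',len(q),np.percentile(sq,[0,5,50,95,100]).round(4),lq.min(),lq.max(),np.percentile(q[:,2],[5,50,95]))
E
```

```text
top 648 dir(-x) [-0.9732184  -0.22988257] yaw 0.23195702 pt [0.5902266  0.16906427]
 s -0.11755762733946964 0.12084098154062804 tip [0.47262193 0.14128503] butt [0.70463583 0.19608872]
-0.12 43 0.0871 0.0099 -0.0003
-0.1 62 0.0873 0.0118 -0.0003
-0.08 58 0.0867 0.0116 -0.0001
-0.06 56 0.0877 0.0112 0.0006
-0.04 55 0.0874 0.0104 0.0004
-0.02 53 0.0867 0.0093 0.0002
0.0 56 0.0867 0.0104 0.0001
0.02 55 0.0872 0.0107 -0.0003
0.04 53 0.0874 0.0092 -0.0004
0.06 47 0.0869 0.0094 0.0001
0.08 54 0.0869 0.009 -0.0002
0.1 54 0.0835 0.0088 -0.0003
0.12 2 0.0769 0.0018 0.0007
jaw pts 774 [-0.2241 -0.1118 -0.0861 -0.0085  0.1076] -0.03171444533529453 0.13100396174393406 [0.08934841 0.09337722 0.09699653]
side 769 dir(-x) [-0.9745571  -0.22413947] yaw 0.22605994 pt [0.58837503 0.16967024]
 s -0.12113893009669423 0.11986774871365077 tip [0.47155707 0.14280315] butt [0.70643184 0.19682225]
-0.12 65 0.0882 0.0178 0.0003
-0.1 55 0.0878 0.0124 0.0017
-0.08 53 0.0875 0.0126 0.0011
-0.06 72 0.0874 0.0135 -0.0007
-0.04 70 0.0872 0.0138 -0.0006
-0.02 67 0.0869 0.0134 -0.0007
0.0 65 0.0873 0.0125 -0.0003
0.02 67 0.0871 0.0111 -0.001
0.04 68 0.0865 0.0125 0.0005
0.06 60 0.087 0.0106 -0.0002
0.08 59 0.0869 0.0114 -0.0001
0.1 64 0.0833 0.0111 0.0002
jaw pts 820 [-0.1609 -0.1121 -0.0888 -0.0658  0.0985] -0.033344150383726436 0.11300273018457244 [0.08956627 0.09339011 0.09607137]
```

Request:
send_rows(
  series=[
    {"turn": 0.073,"grip": 0},
    {"dx": 15,"dy": -15,"grip": 0},
    {"dx": 28,"dy": -30,"grip": 0},
    {"dx": 28,"dy": -30,"grip": 0},
    {"dx": 28,"dy": -30,"grip": 0},
    {"dx": 28,"dy": -30,"grip": 0},
    {"dx": 28,"dy": -30,"grip": 0},
    {"dx": 28,"dy": -30,"grip": 0},
    {"dx": 28,"dy": -30,"grip": 0},
    {"dx": 28,"dy": -30,"grip": 0},
    {"dx": 28,"dy": -30,"grip": 0},
    {"dx": 28,"dy": -30,"grip": 0},
    {"dx": 28,"dy": -30,"grip": 0},
    {"dx": 28,"dy": -30,"grip": 0},
    {"dx": 28,"dy": -30,"grip": 0},
    {"dx": 28,"dy": -30,"grip": 0},
    {"dx": 28,"dy": -30,"grip": 0},
    {"dx": 28,"dy": -30,"grip": 0},
    {"dx": 15,"dy": -15,"grip": 0},
    {"grip": 0},
  ],
  force=10,
)

```text
schema error: expected keys grip, dx, dy, dz, turn
```

```bash
cat >> h.py <<'E'
TIP=np.array([.472,.142]);YAW=.229
EX=np.array([np.cos(YAW),np.sin(YAW)]);EY=np.array([-np.sin(YAW),np.cos(YAW)])
JAW=TIP+.186*EX
def rel():
    s=get_state();q=s['eef_rot'];p=s['tool_pos']
    from scipy.spatial.transform import Rotation as R
    M=R.from_quat(q).as_matrix()
    print('t',round(s['clock'],2),'scoop frame mm',((p[:2]-JAW)@EX*1e3).round(1),((p[:2]-JAW)@EY*1e3).round(1),((p[2]-.087)*1e3).round(1),'toolx yaw',np.arctan2(M[1,0],M[0,0]).round(4),'z',M[:,2].round(3),'F',s['contact_force'].round(2),'op',s['opening'].round(3))
E
python3 - <<'E'
from h import *
print(JAW);rel()
p=snapshot('wrist');save(p,'w1.png')
E
```

```text
[0.65314426 0.1842227 ]Traceback (most recent call last):
  File "<stdin>", line 2, in <module>
  File "h.py", line 17, in rel
    print('t',round(s['clock'],2),'scoop frame mm',((p[:2]-JAW)@EX*1e3).round(1),((p[:2]-JAW)@EY*1e3).round(1),((p[2]-.087)*1e3).round(1),'toolx yaw',np.arctan2(M[1,0],M[0,0]).round(4),'z',M[:,2].round(3),'F',s['contact_force'].round(2),'op',s['opening'].round(3))
                                                                                                                                                                                                                                                  ^^^^^^^^^^^^^^^^^^
AttributeError: 'float' object has no attribute 'round'
```

All keys needed in each row.

Request:
send_rows(
  series=[
    {"dx": 0,"dy": 0,"dz": 0,"turn": 0.073,"grip": 0},
    {"dx": 15,"dy": -15,"dz": 0,"turn": 0,"grip": 0},
    {"dx": 28,"dy": -30,"dz": 0,"turn": 0,"grip": 0},
    {"dx": 28,"dy": -30,"dz": 0,"turn": 0,"grip": 0},
    {"dx": 28,"dy": -30,"dz": 0,"turn": 0,"grip": 0},
    {"dx": 28,"dy": -30,"dz": 0,"turn": 0,"grip": 0},
    {"dx": 28,"dy": -30,"dz": 0,"turn": 0,"grip": 0},
    {"dx": 28,"dy": -30,"dz": 0,"turn": 0,"grip": 0},
    {"dx": 28,"dy": -30,"dz": 0,"turn": 0,"grip": 0},
    {"dx": 28,"dy": -30,"dz": 0,"turn": 0,"grip": 0},
    {"dx": 28,"dy": -30,"dz": 0,"turn": 0,"grip": 0},
    {"dx": 28,"dy": -30,"dz": 0,"turn": 0,"grip": 0},
    {"dx": 28,"dy": -30,"dz": 0,"turn": 0,"grip": 0},
    {"dx": 28,"dy": -30,"dz": 0,"turn": 0,"grip": 0},
    {"dx": 28,"dy": -30,"dz": 0,"turn": 0,"grip": 0},
    {"dx": 28,"dy": -30,"dz": 0,"turn": 0,"grip": 0},
    {"dx": 28,"dy": -30,"dz": 0,"turn": 0,"grip": 0},
    {"dx": 28,"dy": -30,"dz": 0,"turn": 0,"grip": 0},
    {"dx": 15,"dy": -15,"dz": 0,"turn": 0,"grip": 0},
    {"dx": 0,"dy": 0,"dz": 0,"turn": 0,"grip": 0},
  ],
  force=10,
)

```text
clock: 2.7
tool_pos: [0.5374, 0.0127, 0.2054]
eef_rot: [0.993, 0.117, 0.001, -0.001]
contact_force: [0.6, -0.6, 0.8]
opening: 0.009
```

```bash
sed -i "s/s\['opening'\].round(3)/round(float(s['opening']),3)/" h.py
python3 - <<'E'
from h import *
rel()
p=snapshot('wrist');save(p,'w1.png')
E
```

```text
t 2.7 scoop frame mm -151.7 -140.8 118.4 toolx yaw 0.235 z [ 0.002  0.002 -1.   ] F [ 0.56 -0.58  0.8 ] op 0.009
```

View pics/w1.png

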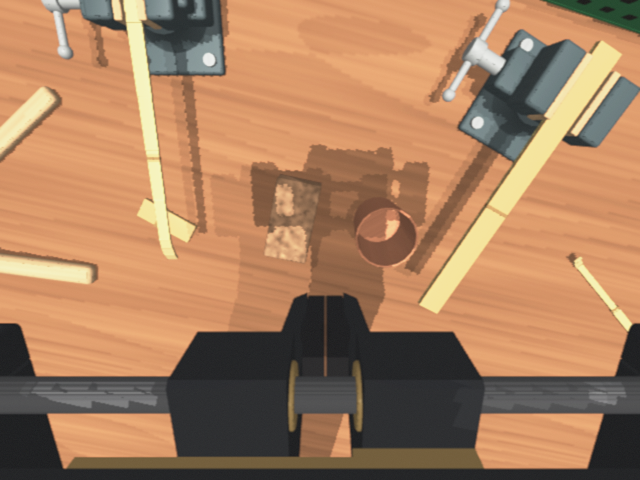

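The wrist view shows the fingers shut. The scoop runs from (135,20) to its tip at (170,255), with the offcut on the table beneath it. I'll cross-check the pose here.

```bash
python3 - <<'E'
from h import *
p=snapshot('wrist'); W=pts(p)
r=regions_of(p,'scoop'); print([(x['score'],x['extent']) for x in r])
m=r[0]['pixels']&(p['depth']>0)
P=W[m];P=P[(P[:,2]>.07)&(P[:,2]<.1)]
a=(P[:,:2]-JAW)@EX;b=(P[:,:2]-JAW)@EY
print(len(P),a.min(),a.max())
for s in np.arange(-.19,.03,.02):
    k=(a>=s)&(a<s+.02)
    if k.any(): print(s.round(2),k.sum(),np.median(b[k]).round(4),np.ptp(b[k]).round(4),np.median(P[k,2]).round(4))
E
```

```text
[(0.73, [117.6, 0.0, 170.8, 255.0])]
3399 -0.1850540615651859 0.010940142744762982
-0.19 144 -0.0016 0.0094 0.0829
-0.17 232 -0.0014 0.0097 0.086
-0.15 283 -0.0011 0.0099 0.0863
-0.13 300 -0.0008 0.0104 0.0863
-0.11 316 -0.0011 0.0104 0.0864
-0.09 351 -0.001 0.011 0.0862
-0.07 391 -0.0011 0.0108 0.0863
-0.05 453 -0.0008 0.0118 0.0864
-0.03 465 -0.0011 0.0117 0.0865
-0.01 447 0.0001 0.0116 0.0865
0.01 17 -0.0004 0.0081 0.0864
```

Request:
send_rows(
  series=[
    {"dx": 10,"dy": -10,"dz": 0,"turn": 0.006,"grip": 0},
    {"dx": 20,"dy": -22,"dz": 0,"turn": 0,"grip": 0},
    {"dx": 25,"dy": -28,"dz": 0,"turn": 0,"grip": 0},
    {"dx": 25,"dy": -28,"dz": 0,"turn": 0,"grip": 0},
    {"dx": 20,"dy": -22,"dz": 0,"turn": 0,"grip": 0},
    {"dx": 16,"dy": -18,"dz": 0,"turn": 0,"grip": 0},
    {"dx": 11,"dy": -11,"dz": 10,"turn": 0,"grip": 0},
    {"dx": 0,"dy": 0,"dz": 25,"turn": 0,"grip": 0},
    {"dx": 0,"dy": 0,"dz": 25,"turn": 0,"grip": 0},
    {"dx": 0,"dy": 0,"dz": 20,"turn": 0,"grip": 0},
    {"dx": 0,"dy": 0,"dz": 10,"turn": 0,"grip": 0},
    {"dx": 0,"dy": 0,"dz": 0,"turn": 0,"grip": 0},
    {"dx": 0,"dy": 0,"dz": 0,"turn": 0,"grip": 0},
    {"dx": 0,"dy": 0,"dz": 0,"turn": 0,"grip": 0},
  ],
)

```text
clock: 4.25
tool_pos: [0.6297, 0.1721, 0.1165]
eef_rot: [0.994, 0.111, 0.001, -0.0]
contact_force: [0.4, 0.6, -0.2]
opening: 0.006
```

```bash
python3 - <<'E'
from h import *
rel()
p=snapshot('wrist');save(p,'w2.png')
p=snapshot('side');cv2.imwrite('pics/s2.png',cv2.resize(cv2.cvtColor(p['img'],cv2.COLOR_RGB2BGR)[200:360,160:400],None,fx=3,fy=3))
E
```

```text
t 4.25 scoop frame mm -25.6 -6.5 29.5 toolx yaw 0.2224 z [ 0.002  0.001 -1.   ] F [ 0.4   0.58 -0.16] op 0.006
```

View pics/w2.png

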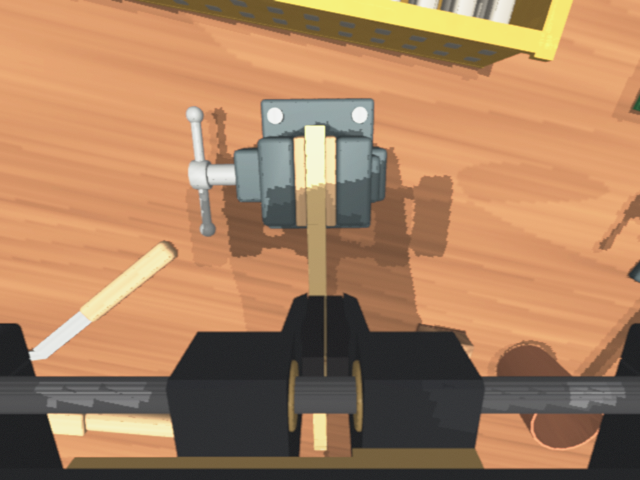

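View pics/s2.png

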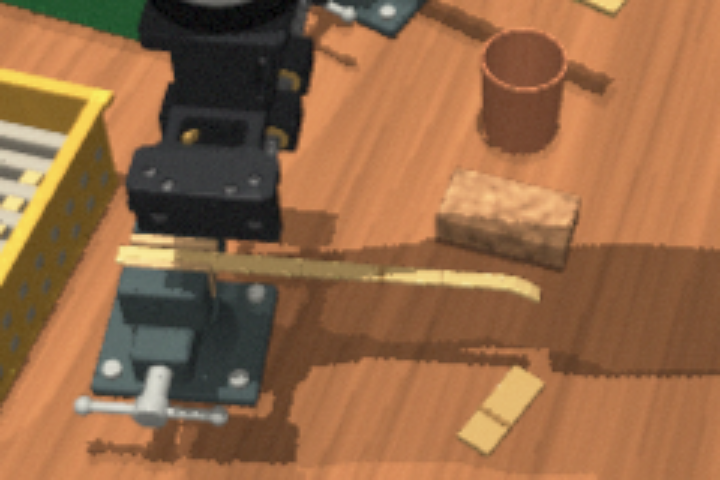

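The wrist view shows the finger seam at x≈325 and the scoop at x≈316, so the hand sits about 6 mm to the right. That matches the numbers. I'll correct that and go down to just above the face.

Request:
send_rows(
  series=[
    {"dx": 0,"dy": -6,"dz": 0,"turn": -0.007,"grip": 0},
    {"dx": 0,"dy": 0,"dz": 10,"turn": 0,"grip": 0},
    {"dx": 0,"dy": 0,"dz": 10,"turn": 0,"grip": 0},
    {"dx": 0,"dy": 0,"dz": 4,"turn": 0,"grip": 0},
    {"dx": 0,"dy": 0,"dz": 0,"turn": 0,"grip": 0},
    {"dx": 0,"dy": 0,"dz": 0,"turn": 0,"grip": 0},
    {"dx": 0,"dy": 0,"dz": 0,"turn": 0,"grip": 0},
  ],
)

```text
clock: 5.05
tool_pos: [0.6277, 0.1778, 0.0915]
eef_rot: [0.993, 0.115, 0.0, 0.0]
contact_force: [0.3, 0.3, 0.9]
opening: -0.0
```

```bash
python3 - <<'E'
from h import *
rel();p=snapshot('wrist');save(p,'w3.png');rel()
E
```

```text
t 5.05 scoop frame mm -26.2 -0.5 4.5 toolx yaw 0.2296 z [ 0.001  0.    -1.   ] F [0.26 0.35 0.87] op -0.0
t 5.1 scoop frame mm -26.2 -0.4 4.6 toolx yaw 0.2297 z [ 0.001  0.    -1.   ] F [0.22 0.21 0.3 ] op 0.004
```

View pics/w3.png

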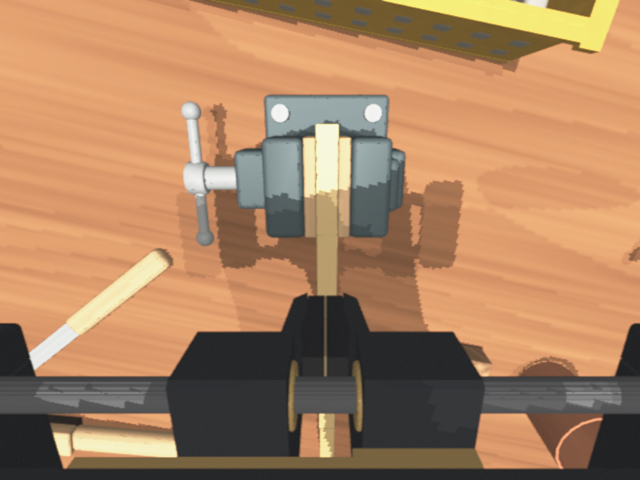

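Aligned: seam and scoop are both at x≈326. Now a cautious descent.

Request:
send_rows(
  series=[
    {"dx": 0,"dy": 0,"dz": 2,"turn": 0,"grip": 0},
    {"dx": 0,"dy": 0,"dz": 2,"turn": 0,"grip": 0},
    {"dx": 0,"dy": 0,"dz": 0,"turn": 0,"grip": 0},
    {"dx": 0,"dy": 0,"dz": 0,"turn": 0,"grip": 0},
  ],
)

```text
clock: 5.5
tool_pos: [0.6273, 0.1779, 0.0872]
eef_rot: [0.993, 0.115, -0.0, 0.0]
contact_force: [-0.1, -0.0, 0.6]
opening: 0.003
```

Request:
send_rows(
  series=[
    {"dx": 0,"dy": 0,"dz": 0.7,"turn": 0,"grip": 0},
    {"dx": 0,"dy": 0,"dz": 0,"turn": 0,"grip": 0},
    {"dx": 0,"dy": 0,"dz": 0,"turn": 0,"grip": 0},
  ],
)

```text
clock: 5.8
tool_pos: [0.6274, 0.1778, 0.0866]
eef_rot: [0.993, 0.115, -0.0, 0.0]
contact_force: [-0.2, -0.1, 0.8]
opening: 0.001
```

Request:
send_rows(
  series=[
    {"dx": 0,"dy": 0,"dz": 0.5,"turn": 0,"grip": 0},
    {"dx": 0,"dy": 0,"dz": 0,"turn": 0,"grip": 0},
    {"dx": 0,"dy": 0,"dz": 0,"turn": 0,"grip": 0},
  ],
)

```text
clock: 6.1
tool_pos: [0.6274, 0.1778, 0.0861]
eef_rot: [0.993, 0.115, 0.0, 0.0]
contact_force: [-0.2, 0.8, 0.6]
opening: 0.004
```

```bash
python3 - <<'E'
from h import *
rel()
E
```

```text
t 6.1 scoop frame mm -26.5 -0.4 -0.9 toolx yaw 0.2298 z [ 0. -0. -1.] F [-0.24  0.76  0.58] op 0.004
```

Request:
send_rows(
  series=[
    {"dx": 0,"dy": 0,"dz": 0.5,"turn": 0,"grip": 0},
    {"dx": 0,"dy": 0,"dz": 0,"turn": 0,"grip": 0},
    {"dx": 0,"dy": 0,"dz": 0,"turn": 0,"grip": 0},
  ],
)

```text
clock: 6.4
tool_pos: [0.6274, 0.1779, 0.0856]
eef_rot: [0.993, 0.115, -0.0, 0.0]
contact_force: [0.2, 0.3, 0.1]
opening: 0.007
```

Request:
send_rows(
  series=[
    {"dx": 0,"dy": 0,"dz": 0.5,"turn": 0,"grip": 0},
    {"dx": 0,"dy": 0,"dz": 0,"turn": 0,"grip": 0},
    {"dx": 0,"dy": 0,"dz": 0,"turn": 0,"grip": 0},
  ],
)

```text
clock: 6.7
tool_pos: [0.6274, 0.1779, 0.0851]
eef_rot: [0.993, 0.115, -0.0, 0.0]
contact_force: [-0.2, 0.6, -0.5]
opening: 0.005
```

```bash
python3 - <<'E'
from h import *
rel()
p=snapshot('side');cv2.imwrite('pics/s3.png',cv2.resize(cv2.cvtColor(p['img'],cv2.COLOR_RGB2BGR)[240:340,180:360],None,fx=4,fy=4))
E
```

```text
t 6.7 scoop frame mm -26.5 -0.3 -1.9 toolx yaw 0.2298 z [-0. -0. -1.] F [-0.21  0.58 -0.52] op 0.005
```

View pics/s3.png

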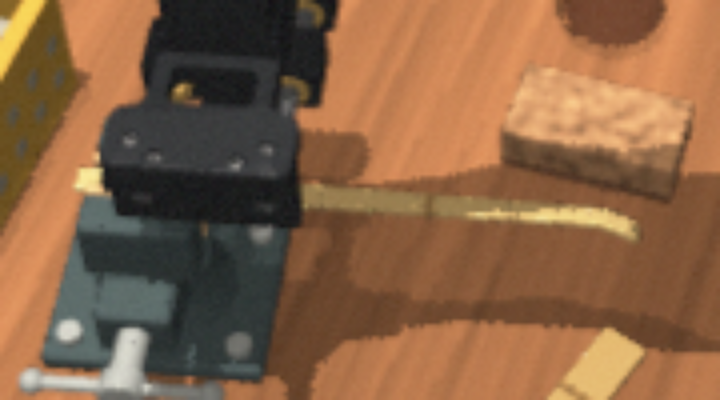

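The hand is over the butt and the free stem looks unbent. I'll measure the stem's height along its length to see whether contact has begun.

```bash
cat >> h.py <<'E'
def bend(n='side'):
    p=snapshot(n); W=pts(p)
    a=(W[...,:2]-JAW)@EX;b=(W[...,:2]-JAW)@EY
    m=(p['depth']>0)&(np.abs(b)<.004)&(W[...,2]>.06)&(W[...,2]<.094)
    o=[]
    for s in (-.18,-.16,-.15,-.14,-.12,-.1,-.08,-.06):
        k=m&(np.abs(a-s)<.008)
        o.append((s,int(k.sum()),round(float(np.median(W[k][:,2])*1e3),1) if k.any() else None))
    print(n,o)
    return p
E
python3 - <<'E'
from h import *
bend('side');bend('top');rel()
E
```

```text
side [(-0.18, 35, 81.9), (-0.16, 36, 86.9), (-0.15, 38, 86.7), (-0.14, 34, 86.7), (-0.12, 39, 86.8), (-0.1, 32, 87.3), (-0.08, 33, 87.4), (-0.06, 36, 87.7)]
top [(-0.18, 4, 81.4), (-0.16, 11, 86.5), (-0.15, 15, 87.4), (-0.14, 22, 87.0), (-0.12, 32, 87.3), (-0.1, 17, 86.4), (-0.08, 0, None), (-0.06, 0, None)]
t 6.85 scoop frame mm -26.5 -0.3 -1.9 toolx yaw 0.2298 z [ 0. -0. -1.] F [-0.45  0.07 -0.44] op 0.009
```

Request:
send_rows(
  series=[
    {"dx": 0,"dy": 0,"dz": 0.5,"turn": 0,"grip": 0},
    {"dx": 0,"dy": 0,"dz": 0,"turn": 0,"grip": 0},
  ],
)

```text
clock: 7.05
tool_pos: [0.6274, 0.1779, 0.0845]
eef_rot: [0.993, 0.115, -0.0, 0.0]
contact_force: [-0.3, 0.1, 1.1]
opening: 0.006
```

Request:
send_rows(
  series=[
    {"dx": 0,"dy": 0,"dz": 0.5,"turn": 0,"grip": 0},
    {"dx": 0,"dy": 0,"dz": 0,"turn": 0,"grip": 0},
  ],
)

```text
clock: 7.25
tool_pos: [0.6273, 0.1779, 0.084]
eef_rot: [0.993, 0.115, -0.0, 0.0]
contact_force: [-0.8, -0.2, -0.4]
opening: 0.006
```

```bash
python3 - <<'E'
from h import *
bend('side');bend('top');rel()
E
```

```text
side [(-0.18, 37, 81.4), (-0.16, 37, 86.7), (-0.15, 37, 86.9), (-0.14, 37, 86.7), (-0.12, 37, 86.9), (-0.1, 36, 87.1), (-0.08, 36, 87.5), (-0.06, 34, 87.2)]
top [(-0.18, 3, 82.2), (-0.16, 11, 87.1), (-0.15, 15, 87.4), (-0.14, 20, 86.5), (-0.12, 32, 87.3), (-0.1, 16, 87.9), (-0.08, 0, None), (-0.06, 0, None)]
t 7.35 scoop frame mm -26.5 -0.3 -2.9 toolx yaw 0.2299 z [-0. -0. -1.] F [0.47 0.26 0.51] op 0.003
```

```bash
python3 - <<'E'
from h import *
p=snapshot('side');W=pts(p)
a=((W[...,:2]-JAW)@EX)*1e3;b=((W[...,:2]-JAW)@EY)*1e3;z=W[...,2]*1e3-87
# all points near the hand, between z -20..120
m=(p['depth']>0)&(np.abs(a+26)<60)&(np.abs(b)<60)&(z>-15)&(z<90)
for v in range(270,305,2):
    print(v,[(u,int(a[v,u]),int(b[v,u]),int(z[v,u])) for u in range(206,262,6)])
w=snapshot('wrist');save(w,'w4.png')
cv2.imwrite('pics/s4.png',cv2.resize(cv2.cvtColor(p['img'],cv2.COLOR_RGB2BGR)[220:320,180:300],None,fx=6,fy=6,interpolation=cv2.INTER_NEAREST))
E
```

```text
270 [(206, 47, -24, 8), (212, 0, 75, 138), (218, -8, 73, 137), (224, -17, 73, 138), (230, -25, 73, 138), (236, -34, 72, 138), (242, -42, 69, 136), (248, -51, 70, 138), (254, -59, 68, 136), (260, -28, -109, -89)]
272 [(206, 46, -20, 7), (212, 0, 78, 138), (218, -9, 77, 138), (224, -17, 77, 138), (230, -26, 77, 139), (236, -34, 75, 138), (242, -43, 73, 136), (248, -51, 72, 136), (254, -60, 72, 136), (260, -30, -101, -86)]
274 [(206, 6, 82, 137), (212, -1, 80, 135), (218, -10, 81, 138), (224, -18, 80, 137), (230, -26, 79, 137), (236, -35, 77, 135), (242, -44, 78, 138), (248, -52, 76, 136), (254, -60, 76, 137), (260, -30, -97, -86)]
276 [(206, 5, 87, 139), (212, -2, 85, 137), (218, -11, 85, 139), (224, -19, 83, 137), (230, -27, 83, 138), (236, -36, 83, 139), (242, -44, 82, 138), (248, -52, 79, 136), (254, -61, 78, 136), (260, -31, -92, -86)]
278 [(206, 5, 88, 135), (212, -3, 89, 138), (218, -11, 89, 138), (224, -19, 87, 137), (230, -28, 88, 140), (236, -37, 86, 139), (242, -45, 84, 137), (248, -53, 84, 137), (254, -61, 81, 134), (260, -32, -87, -86)]
280 [(206, 4, 93, 138), (212, -4, 93,
[... 1962 characters left out ...]
, -7, -29, -75), (248, -18, -31, -76), (254, -28, -38, -85), (260, -38, -41, -87)]
300 [(206, 35, 33, 1), (212, 25, 33, 2), (218, 16, 31, 0), (224, 5, 32, 3), (230, -1, 21, -10), (236, 2, -25, -76), (242, -8, -26, -76), (248, -19, -27, -77), (254, -28, -34, -86), (260, -39, -35, -85)]
302 [(206, 37, 32, -6), (212, 26, 32, -3), (218, 17, 29, -6), (224, 6, 31, -3), (230, 0, 22, -15), (236, 1, -19, -74), (242, -9, -21, -75), (248, -20, -20, -74), (254, -29, -30, -86), (260, -40, -30, -84)]
304 [(206, 38, 31, -13), (212, 27, 32, -10), (218, 17, 31, -10), (224, 6, 31, -8), (230, 0, 23, -19), (236, 0, -11, -70), (242, -9, -17, -76), (248, -21, -16, -74), (254, -30, -24, -84), (260, -41, -27, -86)]
```

View pics/s4.png

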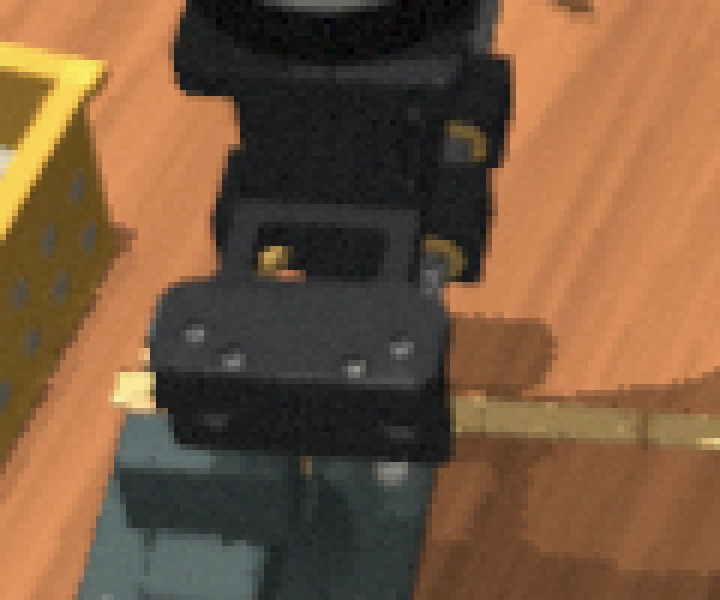

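View pics/w4.png

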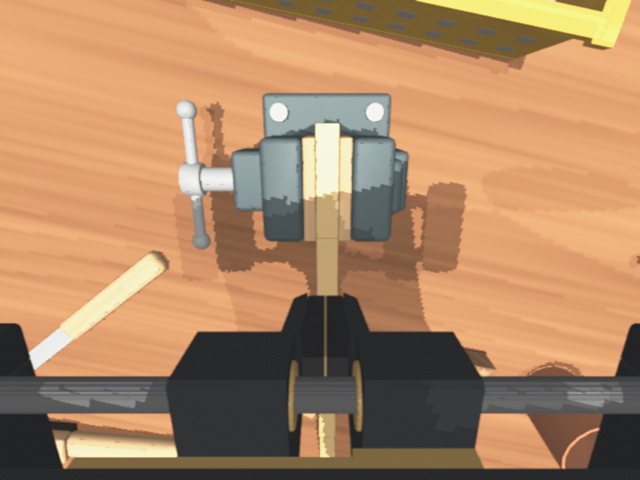

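The side view hides the fingertips behind the gripper body. In the wrist view the tip front is at (305–347, 295), right against the stem. I'll check the depth there.

```bash
python3 - <<'E'
from h import *
p=snapshot('wrist');W=pts(p)
a=((W[...,:2]-JAW)@EX)*1e3;b=((W[...,:2]-JAW)@EY)*1e3;z=W[...,2]*1e3-87
for v in (240,260,280,290,293,296,299,302,306,312,320):
    print(v,[(u,round(float(a[v,u]),1),round(float(b[v,u]),1),round(float(z[v,u]),1),p['img'][v,u].tolist()) for u in (308,318,333,343)])
bend();rel()
E
```

```text
240 [(308, 0.2, 8.8, 4.1, [165, 134, 100]), (318, -0.9, 3.9, 0.5, [193, 165, 114]), (333, -1.3, -3.8, -0.8, [194, 165, 114]), (343, 0.3, -8.6, 4.2, [164, 132, 99])]
260 [(308, -45.0, 13.4, -86.4, [137, 95, 70]), (318, -11.8, 3.9, 0.4, [190, 162, 112]), (333, -12.1, -3.8, -0.2, [191, 162, 113]), (343, -45.1, -13.7, -87.0, [137, 96, 70])]
280 [(308, -62.0, 13.6, -86.6, [143, 101, 71]), (318, -23.4, 4.0, -0.3, [189, 160, 111]), (333, -23.3, -3.9, 0.1, [191, 162, 113]), (343, -62.1, -14.0, -87.1, [165, 115, 81])]
290 [(308, -71.1, 13.8, -87.6, [207, 143, 100]), (318, -29.4, 4.0, -0.5, [190, 162, 112]), (333, -29.0, -4.0, 0.3, [192, 162, 112]), (343, -70.8, -14.2, -87.0, [164, 115, 82])]
293 [(308, -73.8, 13.8, -87.6, [192, 134, 94]), (318, -30.9, 4.0, -0.1, [191, 162, 112]), (333, -31.5, -4.0, -1.2, [194, 164, 114]), (343, -15.8, -7.7, 30.8, [109, 80, 61])]
296 [(308, 55.2, 0.4, 176.0, [100, 74, 59]), (318, -16.7, 3.4, 31.9, [63, 56, 47]), (333, -17.7, -3.3, 30.0, [63, 57, 48]), (343, -16.0, -7.5, 33.3, [76, 60, 50])]
299 [(308, -17.4, 7.7, 33.5, [43, 40, 40]), (318, -17.4, 3.3, 33.4, [3
[... 303 characters left out ...]
8, -17.5, 3.2, 39.7, [37, 36, 37]), (333, -16.8, -3.0, 40.9, [38, 36, 38]), (343, -17.1, -7.2, 40.5, [38, 37, 39])]
312 [(308, -18.1, 7.3, 43.8, [37, 35, 37]), (318, -17.1, 3.1, 45.5, [36, 36, 38]), (333, -17.6, -3.0, 44.7, [35, 35, 36]), (343, -17.8, -7.1, 44.2, [36, 36, 37])]
320 [(308, -17.6, 6.9, 51.0, [36, 36, 37]), (318, -17.5, 3.0, 51.1, [35, 36, 36]), (333, -17.1, -2.8, 51.8, [38, 37, 38]), (343, -17.1, -6.7, 51.7, [34, 33, 34])]
side [(-0.18, 35, 82.3), (-0.16, 38, 86.7), (-0.15, 34, 86.4), (-0.14, 39, 86.2), (-0.12, 38, 86.8), (-0.1, 33, 87.0), (-0.08, 34, 87.4), (-0.06, 39, 87.0)]
t 7.55 scoop frame mm -26.5 -0.3 -2.9 toolx yaw 0.2298 z [ 0. -0. -1.] F [ 0.27  0.06 -0.32] op 0.006
```

Both cameras agree that the visible fingertips end about 30 mm above the face: the front face is at a=-17 mm and its bottom edge at z≈+30. The gripper body's bottom is also about 33 mm higher than the reported TCP would put it. So the reported z is low relative to the real tips, which fits with no contact so far. I'll verify this with a partial descent.

Request:
send_rows(
  series=[
    {"dx": 0,"dy": 0,"dz": 5,"turn": 0,"grip": 0},
    {"dx": 0,"dy": 0,"dz": 5,"turn": 0,"grip": 0},
    {"dx": 0,"dy": 0,"dz": 0,"turn": 0,"grip": 0},
    {"dx": 0,"dy": 0,"dz": 0,"turn": 0,"grip": 0},
  ],
)

```text
clock: 7.95
tool_pos: [0.6272, 0.1778, 0.0737]
eef_rot: [0.993, 0.115, -0.0, 0.0]
contact_force: [-0.3, -0.2, 1.2]
opening: 0.004
```

```bash
cat >>h.py <<'E'
def tipz():
    p=snapshot('wrist');W=pts(p)
    a=((W[...,:2]-JAW)@EX)*1e3;b=((W[...,:2]-JAW)@EY)*1e3;z=W[...,2]*1e3-87
    for v in (285,288,290,292,294,296,299,303):
        print(v,[(u,round(float(a[v,u]),1),round(float(b[v,u]),1),round(float(z[v,u]),1)) for u in (318,333)])
    C=-np.asarray(p['R']).T@p['t']; print('cam',(C[:2]-JAW)@EX,(C[:2]-JAW)@EY,C[2]-.087)
    return p
E
python3 - <<'E'
from h import *
tipz();rel();bend()
E
```

```text
285 [(318, -22.1, 3.8, -1.0), (333, -21.8, -3.7, -0.4)]
288 [(318, -23.7, 3.8, -0.9), (333, -23.5, -3.8, -0.4)]
290 [(318, -24.6, 3.8, -0.5), (333, -24.6, -3.8, -0.5)]
292 [(318, -25.5, 3.8, -0.1), (333, -25.7, -3.8, -0.4)]
294 [(318, -26.5, 3.8, 0.3), (333, -27.0, -3.8, -0.9)]
296 [(318, -17.9, 3.4, 19.6), (333, -17.5, -3.3, 20.3)]
299 [(318, -17.6, 3.3, 23.2), (333, -17.7, -3.2, 23.0)]
303 [(318, -17.9, 3.3, 26.3), (333, -18.0, -3.2, 26.0)]
cam 0.05508709523502903 0.00042528132522963024 0.16557040457204572
t 8.0 scoop frame mm -26.5 -0.3 -13.0 toolx yaw 0.2298 z [-0. -0. -1.] F [-0.01  0.47  0.04] op 0.003
side [(-0.18, 33, 82.6), (-0.16, 39, 86.6), (-0.15, 34, 86.8), (-0.14, 32, 87.2), (-0.12, 38, 86.9), (-0.1, 37, 87.6), (-0.08, 37, 87.0), (-0.06, 34, 87.3)]
```

Confirmed: 10 mm further down moved the tips from about 30 to 19.5 mm above the face, with no contact.

Request:
send_rows(
  series=[
    {"dx": 0,"dy": 0,"dz": 5,"turn": 0,"grip": 0},
    {"dx": 0,"dy": 0,"dz": 5,"turn": 0,"grip": 0},
    {"dx": 0,"dy": 0,"dz": 3,"turn": 0,"grip": 0},
    {"dx": 0,"dy": 0,"dz": 0,"turn": 0,"grip": 0},
    {"dx": 0,"dy": 0,"dz": 0,"turn": 0,"grip": 0},
  ],
)

```text
clock: 8.55
tool_pos: [0.6274, 0.1779, 0.0609]
eef_rot: [0.993, 0.115, -0.0, 0.0]
contact_force: [0.7, 0.4, 0.2]
opening: 0.005
```

```bash
python3 - <<'E'
from h import *
tipz();rel();bend()
E
```

```text
285 [(318, -15.2, 3.5, 0.6), (333, -16.2, -3.4, -1.4)]
288 [(318, -17.5, 3.6, -0.9), (333, -17.5, -3.4, -0.9)]
290 [(318, -18.7, 3.6, -1.4), (333, -18.7, -3.5, -1.3)]
292 [(318, -19.1, 3.5, -0.1), (333, -19.3, -3.4, -0.4)]
294 [(318, -20.1, 3.5, 0.1), (333, -21.0, -3.5, -1.7)]
296 [(318, -17.6, 3.4, 7.0), (333, -17.3, -3.3, 7.8)]
299 [(318, -17.4, 3.3, 10.4), (333, -17.1, -3.2, 11.0)]
303 [(318, -17.4, 3.3, 14.1), (333, -17.3, -3.1, 14.2)]
cam 0.05519384934858226 0.0004275883928338097 0.15283467676669613
t 8.6 scoop frame mm -26.4 -0.3 -25.9 toolx yaw 0.2298 z [ 0. -0. -1.] F [ 0.28  0.21 -0.04] op 0.002
side [(-0.18, 39, 81.8), (-0.16, 36, 87.1), (-0.15, 37, 86.8), (-0.14, 36, 87.3), (-0.12, 38, 86.9), (-0.1, 34, 87.5), (-0.08, 39, 87.0), (-0.06, 37, 86.5)]
```

Request:
send_rows(
  series=[
    {"dx": 0,"dy": 0,"dz": 2,"turn": 0,"grip": 0},
    {"dx": 0,"dy": 0,"dz": 2,"turn": 0,"grip": 0},
    {"dx": 0,"dy": 0,"dz": 0,"turn": 0,"grip": 0},
    {"dx": 0,"dy": 0,"dz": 0,"turn": 0,"grip": 0},
  ],
)

```text
clock: 9.05
tool_pos: [0.6273, 0.1778, 0.057]
eef_rot: [0.993, 0.115, -0.0, 0.0]
contact_force: [-0.2, -0.2, 0.1]
opening: 0.007
```

Request:
send_rows(
  series=[
    {"dx": 0,"dy": 0,"dz": 0.5,"turn": 0,"grip": 0},
    {"dx": 0,"dy": 0,"dz": 0,"turn": 0,"grip": 0},
    {"dx": 0,"dy": 0,"dz": 0,"turn": 0,"grip": 0},
  ],
)

```text
clock: 9.35
tool_pos: [0.6274, 0.1779, 0.0566]
eef_rot: [0.993, 0.115, 0.0, 0.0]
contact_force: [-0.3, -0.4, 0.6]
opening: 0.005
```

Request:
send_rows(
  series=[
    {"dx": 0,"dy": 0,"dz": 0.5,"turn": 0,"grip": 0},
    {"dx": 0,"dy": 0,"dz": 0,"turn": 0,"grip": 0},
    {"dx": 0,"dy": 0,"dz": 0,"turn": 0,"grip": 0},
  ],
)

```text
clock: 9.65
tool_pos: [0.6274, 0.1779, 0.0561]
eef_rot: [0.993, 0.115, -0.0, 0.0]
contact_force: [-0.5, -0.5, 0.0]
opening: 0.001
```

```bash
python3 - <<'E'
from h import *
rel();bend();rel();bend()
tipz()
E
```

```text
t 9.65 scoop frame mm -26.5 -0.3 -30.9 toolx yaw 0.2299 z [-0. -0. -1.] F [-0.48 -0.53  0.02] op 0.001
side [(-0.18, 38, 82.2), (-0.16, 34, 86.9), (-0.15, 35, 86.8), (-0.14, 39, 86.6), (-0.12, 38, 86.9), (-0.1, 34, 87.4), (-0.08, 39, 86.8), (-0.06, 37, 86.9)]
t 9.7 scoop frame mm -26.5 -0.4 -30.9 toolx yaw 0.2298 z [ 0. -0. -1.] F [-0.61 -0.34 -0.14] op 0.004
side [(-0.18, 37, 82.7), (-0.16, 36, 86.8), (-0.15, 37, 86.6), (-0.14, 39, 86.9), (-0.12, 35, 87.4), (-0.1, 30, 87.5), (-0.08, 34, 86.9), (-0.06, 35, 87.1)]
285 [(318, -13.2, 3.4, 0.1), (333, -13.4, -3.3, -0.3)]
288 [(318, -14.7, 3.4, -0.0), (333, -15.0, -3.3, -0.7)]
290 [(318, -16.0, 3.5, -0.5), (333, -16.2, -3.3, -1.1)]
292 [(318, -16.5, 3.4, 0.4), (333, -17.3, -3.3, -1.3)]
294 [(318, -18.3, 3.5, -1.3), (333, -17.9, -3.3, -0.5)]
296 [(318, -17.1, 3.4, 3.1), (333, -17.5, -3.3, 2.4)]
299 [(318, -17.6, 3.4, 5.0), (333, -17.5, -3.2, 5.2)]
303 [(318, -17.4, 3.3, 9.2), (333, -17.1, -3.1, 9.8)]
cam 0.05521533480990701 0.000426050358920866 0.14801794396152407
```

Request:
send_rows(
  series=[
    {"dx": 0,"dy": 0,"dz": 0.5,"turn": 0,"grip": 0},
    {"dx": 0,"dy": 0,"dz": 0,"turn": 0,"grip": 0},
    {"dx": 0,"dy": 0,"dz": 0,"turn": 0,"grip": 0},
  ],
)

```text
clock: 10.1
tool_pos: [0.6274, 0.1778, 0.0556]
eef_rot: [0.993, 0.115, -0.0, 0.0]
contact_force: [-0.3, -0.6, -0.2]
opening: 0.006
```

Request:
send_rows(
  series=[
    {"dx": 0,"dy": 0,"dz": 0.5,"turn": 0,"grip": 0},
    {"dx": 0,"dy": 0,"dz": 0,"turn": 0,"grip": 0},
    {"dx": 0,"dy": 0,"dz": 0,"turn": 0,"grip": 0},
  ],
)

```text
clock: 10.4
tool_pos: [0.6274, 0.1779, 0.0551]
eef_rot: [0.993, 0.115, 0.0, 0.0]
contact_force: [-0.3, 0.0, 0.3]
opening: 0.005
```

```bash
python3 - <<'E'
from h import *
rel();bend();rel();bend()
E
```

```text
t 10.4 scoop frame mm -26.5 -0.3 -31.9 toolx yaw 0.2298 z [ 0. -0. -1.] F [-0.26  0.02  0.3 ] op 0.005
side [(-0.18, 37, 81.7), (-0.16, 39, 86.7), (-0.15, 38, 86.7), (-0.14, 43, 86.4), (-0.12, 38, 87.4), (-0.1, 34, 87.3), (-0.08, 36, 87.3), (-0.06, 36, 87.3)]
t 10.45 scoop frame mm -26.5 -0.4 -31.9 toolx yaw 0.2299 z [ 0. -0. -1.] F [ 0.35 -0.1   0.35] op 0.003
side [(-0.18, 35, 81.9), (-0.16, 39, 86.9), (-0.15, 35, 86.9), (-0.14, 35, 87.1), (-0.12, 35, 86.7), (-0.1, 34, 86.9), (-0.08, 37, 87.5), (-0.06, 35, 87.3)]
```

Request:
send_rows(
  series=[
    {"dx": 0,"dy": 0,"dz": 0.5,"turn": 0,"grip": 0},
    {"dx": 0,"dy": 0,"dz": 0,"turn": 0,"grip": 0},
    {"dx": 0,"dy": 0,"dz": 0,"turn": 0,"grip": 0},
  ],
)

```text
clock: 10.8
tool_pos: [0.6274, 0.1779, 0.0546]
eef_rot: [0.993, 0.115, 0.0, 0.0]
contact_force: [-0.1, -0.9, 0.8]
opening: 0.009
```

Request:
send_rows(
  series=[
    {"dx": 0,"dy": 0,"dz": 0.5,"turn": 0,"grip": 0},
    {"dx": 0,"dy": 0,"dz": 0,"turn": 0,"grip": 0},
    {"dx": 0,"dy": 0,"dz": 0,"turn": 0,"grip": 0},
  ],
)

```text
clock: 11.1
tool_pos: [0.6274, 0.1778, 0.0541]
eef_rot: [0.993, 0.115, 0.0, 0.0]
contact_force: [-0.1, -0.2, -0.8]
opening: 0.004
```

```bash
python3 - <<'E'
from h import *
rel();bend();rel();bend();rel()
E
```

```text
t 11.1 scoop frame mm -26.5 -0.4 -32.9 toolx yaw 0.2298 z [ 0. -0. -1.] F [-0.08 -0.24 -0.82] op 0.004
side [(-0.18, 32, 81.8), (-0.16, 38, 86.7), (-0.15, 34, 86.7), (-0.14, 39, 86.9), (-0.12, 35, 86.8), (-0.1, 34, 86.9), (-0.08, 36, 87.0), (-0.06, 31, 86.8)]
t 11.15 scoop frame mm -26.5 -0.3 -32.9 toolx yaw 0.2298 z [-0. -0. -1.] F [-1.62 -0.69 -0.09] op 0.009
side [(-0.18, 36, 82.0), (-0.16, 37, 86.4), (-0.15, 33, 86.5), (-0.14, 34, 86.5), (-0.12, 36, 86.9), (-0.1, 36, 87.0), (-0.08, 43, 86.9), (-0.06, 37, 87.7)]
t 11.2 scoop frame mm -26.5 -0.4 -32.9 toolx yaw 0.2298 z [-0. -0. -1.] F [ 0.29 -0.19 -0.31] op 0.004
```

Still free. I'll keep going in 0.5 mm steps.

Request:
send_rows(
  series=[
    {"dx": 0,"dy": 0,"dz": 0.5,"turn": 0,"grip": 0},
    {"dx": 0,"dy": 0,"dz": 0,"turn": 0,"grip": 0},
    {"dx": 0,"dy": 0,"dz": 0,"turn": 0,"grip": 0},
  ],
)

```text
clock: 11.5
tool_pos: [0.6274, 0.1779, 0.0538]
eef_rot: [0.993, 0.115, 0.0, 0.0]
contact_force: [-0.5, -0.2, 1.3]
opening: 0.007
```

```bash
python3 - <<'E'
from h import *
p=tipz();save(p,'w5.png');rel();bend();rel();bend();rel()
E
```

```text
285 [(318, -13.2, 3.4, -2.3), (333, -12.2, -3.2, -0.1)]
288 [(318, -13.8, 3.4, -0.5), (333, -13.3, -3.2, 0.5)]
290 [(318, -14.9, 3.4, -0.6), (333, -14.8, -3.3, -0.5)]
292 [(318, -16.5, 3.4, -2.0), (333, -15.8, -3.3, -0.6)]
294 [(318, -16.9, 3.4, -0.7), (333, -17.2, -3.3, -1.5)]
296 [(318, -17.5, 3.4, 0.0), (333, -17.4, -3.3, 0.2)]
299 [(318, -17.6, 3.4, 2.8), (333, -17.9, -3.2, 2.2)]
303 [(318, -17.0, 3.3, 7.6), (333, -17.4, -3.1, 6.9)]
cam 0.05520870928231147 0.00042542492993005623 0.14566334296313307
t 11.55 scoop frame mm -26.5 -0.4 -33.2 toolx yaw 0.2298 z [ 0. -0. -1.] F [ 0.05 -0.93  1.59] op 0.007
side [(-0.18, 35, 80.4), (-0.16, 38, 84.5), (-0.15, 38, 85.0), (-0.14, 41, 85.0), (-0.12, 38, 85.3), (-0.1, 34, 85.9), (-0.08, 35, 86.5), (-0.06, 39, 86.2)]
t 11.6 scoop frame mm -26.5 -0.3 -33.3 toolx yaw 0.2298 z [ 0. -0. -1.] F [-0.32 -0.07  1.64] op 0.006
side [(-0.18, 37, 79.0), (-0.16, 35, 85.0), (-0.15, 35, 85.1), (-0.14, 40, 85.3), (-0.12, 40, 85.9), (-0.1, 35, 85.9), (-0.08, 40, 86.0), (-0.06, 36, 87.1)]
t 11.65 scoop frame mm -26.5 -0.4 -33.3 toolx yaw 0.2298 z [ 0. -0. -1.] F [-0.92 -0.3   2.09] op 0.003
```

View pics/w5.png

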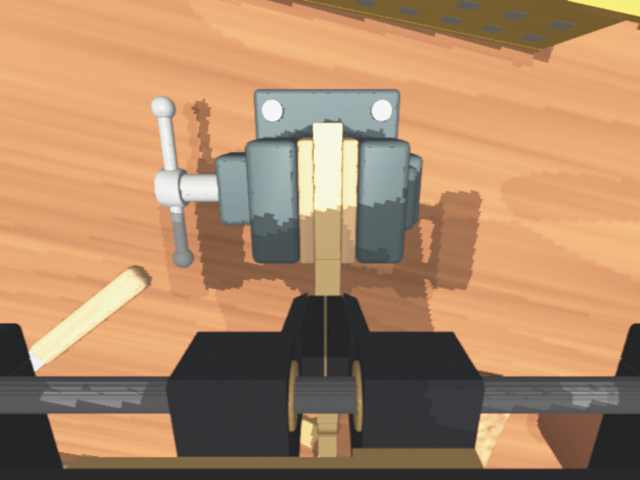

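Contact is confirmed: Fz is about 1.8 N, the free end is down by about 2 mm (0.012 rad), and the bottom edge meets the face. Zero contact is at frame z≈-33.0. I'll now stroke along, letting the bend grow gently to about 0.03 rad.

Request:
send_rows(
  series=[
    {"dx": -2,"dy": 0,"dz": 0.2,"turn": 0,"grip": 0},
    {"dx": -4,"dy": 0,"dz": 0.2,"turn": 0,"grip": 0},
    {"dx": -4,"dy": 0,"dz": 0.2,"turn": 0,"grip": 0},
    {"dx": -4,"dy": 0,"dz": 0.2,"turn": 0,"grip": 0},
    {"dx": -4,"dy": 0,"dz": 0.2,"turn": 0,"grip": 0},
    {"dx": -4,"dy": 0,"dz": 0.2,"turn": 0,"grip": 0},
    {"dx": -4,"dy": 0,"dz": 0.2,"turn": 0,"grip": 0},
    {"dx": -2,"dy": 0,"dz": 0,"turn": 0,"grip": 0},
    {"dx": 0,"dy": 0,"dz": 0,"turn": 0,"grip": 0},
  ],
)

```text
clock: 12.55
tool_pos: [0.5994, 0.1713, 0.0521]
eef_rot: [0.993, 0.115, -0.001, 0.0]
contact_force: [0.5, 1.2, 2.8]
opening: 0.005
```

```bash
python3 - <<'E'
from h import *
rel();bend();rel();bend();rel()
E
```

```text
t 12.55 scoop frame mm -55.2 -0.4 -34.9 toolx yaw 0.2298 z [-0.001 -0.    -1.   ] F [0.49 1.16 2.78] op 0.005
side [(-0.18, 35, 75.7), (-0.16, 39, 81.8), (-0.15, 34, 82.0), (-0.14, 34, 82.1), (-0.12, 35, 82.3), (-0.1, 37, 83.6), (-0.08, 26, 83.8), (-0.06, 0, None)]
t 12.6 scoop frame mm -55.2 -0.4 -34.9 toolx yaw 0.2299 z [-0.001 -0.001 -1.   ] F [-0.34  1.26  2.04] op 0.005
side [(-0.18, 35, 76.7), (-0.16, 36, 81.2), (-0.15, 37, 81.6), (-0.14, 39, 82.5), (-0.12, 38, 82.2), (-0.1, 35, 83.7), (-0.08, 24, 83.9), (-0.06, 0, None)]
t 12.65 scoop frame mm -55.2 -0.4 -35.0 toolx yaw 0.2298 z [-0.001 -0.001 -1.   ] F [-0.05  0.1   1.88] op 0.006
```

The bend is about 0.033 rad with Fz about 2 N, as planned. I'll continue.

Request:
send_rows(
  series=[
    {"dx": -2,"dy": 0,"dz": 0,"turn": 0,"grip": 0},
    {"dx": -4,"dy": 0,"dz": 0.1,"turn": 0,"grip": 0},
    {"dx": -4,"dy": 0,"dz": 0.1,"turn": 0,"grip": 0},
    {"dx": -4,"dy": 0,"dz": 0.1,"turn": 0,"grip": 0},
    {"dx": -4,"dy": 0,"dz": 0.1,"turn": 0,"grip": 0},
    {"dx": -4,"dy": 0,"dz": 0.1,"turn": 0,"grip": 0},
    {"dx": -4,"dy": 0,"dz": 0.1,"turn": 0,"grip": 0},
    {"dx": -4,"dy": 0,"dz": 0.1,"turn": 0,"grip": 0},
    {"dx": -4,"dy": 0,"dz": 0.1,"turn": 0,"grip": 0},
    {"dx": -4,"dy": 0,"dz": 0.1,"turn": 0,"grip": 0},
    {"dx": -2,"dy": 0,"dz": 0,"turn": 0,"grip": 0},
    {"dx": 0,"dy": 0,"dz": 0,"turn": 0,"grip": 0},
  ],
)

```text
clock: 13.85
tool_pos: [0.5603, 0.1621, 0.0512]
eef_rot: [0.993, 0.115, -0.001, 0.0]
contact_force: [-0.2, 0.4, -0.4]
opening: 0.006
```

```bash
python3 - <<'E'
from h import *
rel();bend();rel();bend();rel()
E
```

```text
t 13.85 scoop frame mm -95.4 -0.4 -35.8 toolx yaw 0.2299 z [-0.001 -0.001 -1.   ] F [-0.17  0.37 -0.39] op 0.006
side [(-0.18, 36, 76.6), (-0.16, 37, 82.0), (-0.15, 35, 82.7), (-0.14, 39, 82.6), (-0.12, 10, 82.8), (-0.1, 0, None), (-0.08, 0, None), (-0.06, 0, None)]
t 13.9 scoop frame mm -95.4 -0.4 -35.9 toolx yaw 0.2299 z [-0.002 -0.001 -1.   ] F [-1.1   0.32  1.6 ] op 0.007
side [(-0.18, 38, 76.5), (-0.16, 38, 82.5), (-0.15, 38, 82.5), (-0.14, 40, 82.4), (-0.12, 13, 83.6), (-0.1, 0, None), (-0.08, 0, None), (-0.06, 0, None)]
t 13.95 scoop frame mm -95.4 -0.4 -35.9 toolx yaw 0.2299 z [-0.002 -0.001 -1.   ] F [-1.56 -0.89  1.07] op 0.004
```

Still in contact, bent about 0.028 rad. I'll go on over the node.

Request:
send_rows(
  series=[
    {"dx": -2,"dy": 0,"dz": 0.1,"turn": 0,"grip": 0},
    {"dx": -4,"dy": 0,"dz": 0.15,"turn": 0,"grip": 0},
    {"dx": -4,"dy": 0,"dz": 0.15,"turn": 0,"grip": 0},
    {"dx": -4,"dy": 0,"dz": 0.15,"turn": 0,"grip": 0},
    {"dx": -4,"dy": 0,"dz": 0.15,"turn": 0,"grip": 0},
    {"dx": -4,"dy": 0,"dz": 0.15,"turn": 0,"grip": 0},
    {"dx": -4,"dy": 0,"dz": 0.15,"turn": 0,"grip": 0},
    {"dx": -4,"dy": 0,"dz": 0.15,"turn": 0,"grip": 0},
    {"dx": -4,"dy": 0,"dz": 0.15,"turn": 0,"grip": 0},
    {"dx": -4,"dy": 0,"dz": 0.15,"turn": 0,"grip": 0},
    {"dx": -2,"dy": 0,"dz": 0.1,"turn": 0,"grip": 0},
    {"dx": 0,"dy": 0,"dz": 0,"turn": 0,"grip": 0},
  ],
)

```text
clock: 15.15
tool_pos: [0.5215, 0.1531, 0.0497]
eef_rot: [0.993, 0.115, -0.001, 0.0]
contact_force: [0.7, 0.3, 0.9]
opening: 0.006
```

```bash
python3 - <<'E'
from h import *
rel();bend();rel();bend();rel()
E
```

```text
t 15.15 scoop frame mm -135.3 -0.5 -37.3 toolx yaw 0.2299 z [-0.001 -0.001 -1.   ] F [0.68 0.29 0.85] op 0.006
side [(-0.18, 36, 76.7), (-0.16, 0, None), (-0.15, 0, None), (-0.14, 0, None), (-0.12, 0, None), (-0.1, 0, None), (-0.08, 35, 84.9), (-0.06, 37, 84.7)]
t 15.2 scoop frame mm -135.3 -0.5 -37.4 toolx yaw 0.2299 z [-0.001 -0.001 -1.   ] F [-1.13 -0.21  1.51] op 0.008
side [(-0.18, 36, 76.5), (-0.16, 0, None), (-0.15, 0, None), (-0.14, 0, None), (-0.12, 0, None), (-0.1, 0, None), (-0.08, 40, 84.7), (-0.06, 35, 84.9)]
t 15.25 scoop frame mm -135.2 -0.5 -37.4 toolx yaw 0.2299 z [-0.001 -0.001 -1.   ] F [-0.27 -0.43  0.96] op 0.008
```

Request:
send_rows(
  series=[
    {"dx": -2,"dy": 0,"dz": 0.1,"turn": 0,"grip": 0},
    {"dx": -4,"dy": 0,"dz": 0.15,"turn": 0,"grip": 0},
    {"dx": -4,"dy": 0,"dz": 0.15,"turn": 0,"grip": 0},
    {"dx": -4,"dy": 0,"dz": 0.15,"turn": 0,"grip": 0},
    {"dx": -4,"dy": 0,"dz": 0.15,"turn": 0,"grip": 0},
    {"dx": -4,"dy": 0,"dz": 0.15,"turn": 0,"grip": 0},
    {"dx": -4,"dy": 0,"dz": 0.15,"turn": 0,"grip": 0},
    {"dx": -3,"dy": 0,"dz": 0.15,"turn": 0,"grip": 0},
    {"dx": 0,"dy": 0,"dz": 0,"turn": 0,"grip": 0},
  ],
)

```text
clock: 16.15
tool_pos: [0.4931, 0.1464, 0.0485]
eef_rot: [0.993, 0.115, -0.001, 0.0]
contact_force: [-0.4, 0.2, 0.6]
opening: 0.006
```

```bash
python3 - <<'E'
from h import *
rel();bend('top');bend();rel();p=bend();rel()
cv2.imwrite('pics/s6.png',cv2.resize(cv2.cvtColor(p['img'],cv2.COLOR_RGB2BGR)[230:340,190:370],None,fx=4,fy=4))
E
```

```text
t 16.15 scoop frame mm -164.5 -0.5 -38.5 toolx yaw 0.2299 z [-0.001 -0.001 -1.   ] F [-0.36  0.25  0.56] op 0.006
top [(-0.18, 1, 71.6), (-0.16, 0, None), (-0.15, 0, None), (-0.14, 0, None), (-0.12, 0, None), (-0.1, 0, None), (-0.08, 0, None), (-0.06, 0, None)]
side [(-0.18, 0, None), (-0.16, 0, None), (-0.15, 0, None), (-0.14, 0, None), (-0.12, 23, 83.3), (-0.1, 35, 83.5), (-0.08, 36, 84.9), (-0.06, 35, 84.6)]
t 16.25 scoop frame mm -164.1 -0.5 -38.5 toolx yaw 0.2299 z [-0.001 -0.001 -1.   ] F [-0.59  0.28  0.59] op 0.007
side [(-0.18, 0, None), (-0.16, 0, None), (-0.15, 0, None), (-0.14, 0, None), (-0.12, 25, 83.1), (-0.1, 34, 84.0), (-0.08, 36, 84.3), (-0.06, 35, 85.3)]
t 16.3 scoop frame mm -164.0 -0.5 -38.5 toolx yaw 0.2298 z [-0.001 -0.    -1.   ] F [-0.4  -0.08  0.67] op 0.006
```

View pics/s6.png

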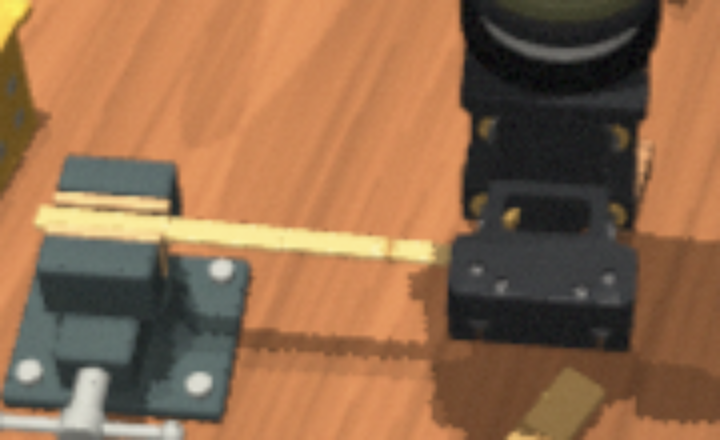

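Fz is about 0.6 N and the bend about 0.03 rad. The rear edge is about 155 mm out. Now over the bend and down the curl.

Request:
send_rows(
  series=[
    {"dx": -4,"dy": 0,"dz": 0.1,"turn": 0,"grip": 0},
    {"dx": -4,"dy": 0,"dz": 0.1,"turn": 0,"grip": 0},
    {"dx": -4,"dy": 0,"dz": 0.2,"turn": 0,"grip": 0},
    {"dx": -4,"dy": 0,"dz": 0.9,"turn": 0,"grip": 0},
    {"dx": -4,"dy": 0,"dz": 1,"turn": 0,"grip": 0},
    {"dx": -3,"dy": 0,"dz": 0.9,"turn": 0,"grip": 0},
    {"dx": 0,"dy": 0,"dz": 0,"turn": 0,"grip": 0},
    {"dx": 0,"dy": 0,"dz": 0,"turn": 0,"grip": 0},
    {"dx": 0,"dy": 0,"dz": 0,"turn": 0,"grip": 0},
  ],
)

```text
clock: 17.2
tool_pos: [0.4712, 0.1413, 0.0453]
eef_rot: [0.993, 0.115, -0.0, 0.0]
contact_force: [-1.1, 0.4, -0.3]
opening: 0.005
```

```bash
python3 - <<'E'
from h import *
rel();bend();rel();p=bend();rel()
w=tipz();save(w,'w7.png')
a=[];
for i in range(4): a.append(get_state()['contact_force']); snapshot('top')
print(np.mean(a,0))
E
```

```text
t 17.2 scoop frame mm -186.9 -0.5 -41.7 toolx yaw 0.2299 z [-0.001 -0.    -1.   ] F [-1.08  0.4  -0.31] op 0.005
side [(-0.18, 0, None), (-0.16, 0, None), (-0.15, 17, 83.1), (-0.14, 36, 83.6), (-0.12, 38, 84.2), (-0.1, 35, 85.1), (-0.08, 42, 85.0), (-0.06, 34, 85.7)]
t 17.25 scoop frame mm -186.7 -0.5 -41.7 toolx yaw 0.2298 z [-0. -0. -1.] F [-0.71 -0.75  0.74] op 0.006
side [(-0.18, 0, None), (-0.16, 0, None), (-0.15, 15, 83.2), (-0.14, 37, 83.6), (-0.12, 36, 83.6), (-0.1, 36, 84.8), (-0.08, 38, 85.1), (-0.06, 37, 85.7)]
t 17.3 scoop frame mm -186.7 -0.5 -41.6 toolx yaw 0.2298 z [-0. -0. -1.] F [-0.34  0.36  0.69] op 0.009
285 [(318, -171.3, 3.2, -6.1), (333, -171.2, -3.3, -6.0)]
288 [(318, -172.9, 3.2, -6.5), (333, -172.9, -3.4, -6.5)]
290 [(318, -173.9, 3.2, -6.6), (333, -174.3, -3.4, -7.4)]
292 [(318, -175.6, 3.2, -8.2), (333, -174.8, -3.4, -6.5)]
294 [(318, -176.5, 3.2, -7.9), (333, -176.7, -3.4, -8.5)]
296 [(318, -177.4, 3.2, -7.8), (333, -177.6, -3.4, -8.2)]
299 [(318, -177.5, 3.2, -5.0), (333, -177.3, -3.4, -4.7)]
303 [(318, -177.6, 3.1, -1.6), (333, -177.4, -3.3, -1.3)]
cam -0.10489492128762694 0.0002544251799172515 0.13721821480707316
[-1.22585857  0.00889762  0.62976828]
```

View pics/w7.png

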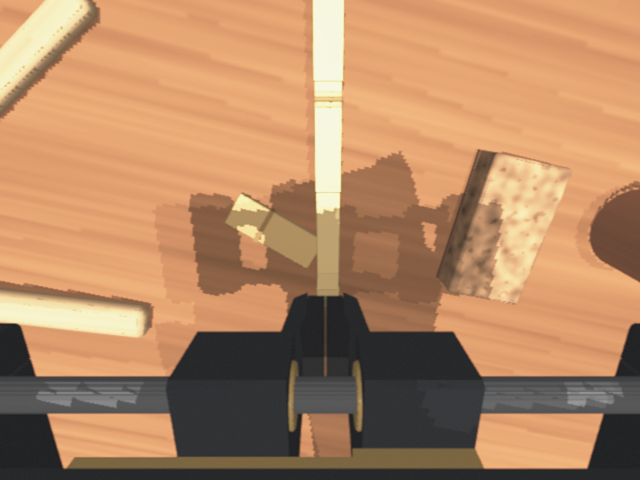

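The rear edge sits at 177.5 mm, on the outer curl, past the crease lines at rows 264 and 289. Fz is about 0.63 N and the bend about 0.025 rad. I'll slide a bit further down the curl, then lift away gently.

Request:
send_rows(
  series=[
    {"dx": -2,"dy": 0,"dz": 0.8,"turn": 0,"grip": 0},
    {"dx": -1.5,"dy": 0,"dz": 0.8,"turn": 0,"grip": 0},
    {"dx": 0,"dy": 0,"dz": 0,"turn": 0,"grip": 0},
    {"dx": 0,"dy": 0,"dz": 0,"turn": 0,"grip": 0},
  ],
)

```text
clock: 17.95
tool_pos: [0.4682, 0.1407, 0.0438]
eef_rot: [0.993, 0.115, 0.0, 0.0]
contact_force: [-0.1, -0.2, 0.7]
opening: 0.004
```

```bash
python3 - <<'E'
from h import *
rel();bend()
a=[]
for i in range(4): a.append(get_state()['contact_force']); snapshot('top')
print(np.mean(a,0))
E
```

```text
t 17.95 scoop frame mm -190.0 -0.4 -43.2 toolx yaw 0.2298 z [ 0. -0. -1.] F [-0.13 -0.17  0.72] op 0.004
side [(-0.18, 0, None), (-0.16, 2, 84.6), (-0.15, 25, 83.6), (-0.14, 38, 83.9), (-0.12, 39, 84.5), (-0.1, 35, 85.0), (-0.08, 36, 85.5), (-0.06, 37, 85.8)]
[-0.42161952  0.02523947  0.5663761 ]
```

Request:
send_rows(
  series=[
    {"dx": 0,"dy": 0,"dz": -1,"turn": 0,"grip": 0},
    {"dx": 0,"dy": 0,"dz": -2,"turn": 0,"grip": 0},
    {"dx": 0,"dy": 0,"dz": -3,"turn": 0,"grip": 0},
    {"dx": 0,"dy": 0,"dz": -5,"turn": 0,"grip": 0},
    {"dx": 0,"dy": 0,"dz": -15,"turn": 0,"grip": 0},
    {"dx": 0,"dy": 0,"dz": -25,"turn": 0,"grip": 0},
    {"dx": 0,"dy": 0,"dz": -30,"turn": 0,"grip": 0},
    {"dx": 0,"dy": 0,"dz": -30,"turn": 0,"grip": 0},
    {"dx": 0,"dy": 0,"dz": -25,"turn": 0,"grip": 0},
    {"dx": 0,"dy": 0,"dz": -10,"turn": 0,"grip": 0},
    {"dx": 0,"dy": 0,"dz": 0,"turn": 0,"grip": 0},
    {"dx": 0,"dy": 0,"dz": 0,"turn": 0,"grip": 0},
    {"dx": 0,"dy": 0,"dz": 0,"turn": 0,"grip": 0},
    {"dx": 0,"dy": 0,"dz": 0,"turn": 0,"grip": 0},
  ],
)

```text
clock: 19.6
tool_pos: [0.4675, 0.1404, 0.1887]
eef_rot: [0.993, 0.115, -0.001, 0.0]
contact_force: [0.1, 0.3, 0.0]
opening: 0.008
```

```bash
python3 - <<'E'
from h import *
rel();p=bend();save(p,'s8.png');bend()
E
```

```text
t 19.6 scoop frame mm -190.7 -0.6 101.7 toolx yaw 0.23 z [-0.002 -0.001 -1.   ] F [0.09 0.32 0.  ] op 0.008
side [(-0.18, 35, 82.0), (-0.16, 38, 86.3), (-0.15, 37, 86.5), (-0.14, 36, 87.0), (-0.12, 37, 86.7), (-0.1, 35, 87.2), (-0.08, 36, 86.9), (-0.06, 34, 87.7)]
side [(-0.18, 39, 82.3), (-0.16, 33, 86.3), (-0.15, 34, 86.6), (-0.14, 35, 86.7), (-0.12, 34, 87.3), (-0.1, 34, 87.4), (-0.08, 36, 87.3), (-0.06, 32, 87.1)]
```

View pics/s8.png

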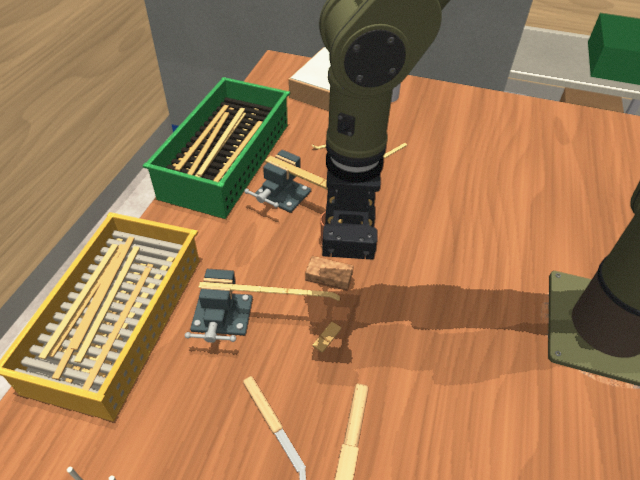

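The hand is clear, the scoop is back level with its face at about 87 mm, and the cork block (330,272), offcut (328,336), knife and brush are all where they were. I'm handing in.

```bash
python3 - <<'E'
from h import *
print(finish_job())
E
```

```text
the job is handed in; nothing more can be done
None
```

I stroked the scoop in the left vise in one pass with the shut fingertips, from about 18 mm in front of the jaws, over the node and down the curl to about 181 mm out. Then I lifted the hand away and handed the job in at about 20 s. The hand-in gave no verdict.

- **Contact:** Wrist force fell from about 2 N near the jaws to 0.6 N at the curl. Its noise was about ±0.7 N, with one single reading of −0.4 N in mid-stroke. So I relied on the scoop's measured bend, which stayed between about 0.01 and 0.035 rad at every stop, as proof of touch.
- **Not measured:** I checked contact only at those stops. I did not measure the touch on each of the five parts separately.
- **After lifting:** The stem was level again, with its face at 86.3–87.7 mm. By eye in the last side picture, the cork block, offcut, knife and brush were where they had been. The cup was hidden behind the hand and the finished scoops were partly covered, so I could not check those. The hand was never lowered near them.
- **One disagreement:** The reported TCP height is about 33 mm lower than the real fingertips. The cameras and the first contact both showed this, so I worked from them instead of the reported height.

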